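Loosen the left-hand knob of a line trimmer head

ROBOT

A 7-joint arm with a two-finger parallel gripper is mounted at the origin on the work surface. World frame = base frame: x ahead of the robot, y to its left, z up, the work surface at z = 0. Lengths are in m, angles in rad, forces in N, time in s.
With the tool pointing down it reaches from about 0.35 to 0.9 m from the base axis. Payload 7.2 kg.
Tool frame: the origin (TCP) lies midway between the tips of the shut fingers; the grasp point (between the pads) lies 19 mm behind it; z points along the fingers, y is the line along which they close (so a half turn about z gives the same grasp; the last joint's range is limited). The gripper opens to 85 mm and grips with 20 to 120 N. Pads are 22 mm wide; open, the fingers measure 114 mm over their backs; the gripper's body (76 mm by 85 mm) begins 54 mm behind the grasp point. The pads swing forward as they close: fully open they stand 13 mm farther back than shut.
Start: joints at [-1.188, 0.411, -0.013, 1.596, 0.006, 1.134, -0.082], TCP at [0.272, 0.563, 0.231] pointing down, gripper open.
Joint ranges: [-2.95, 2.95], [-0.29, 1.99], [-1.47, 1.44], [0.14, 2.54], [-1.03, 4.17], [0.13, 1.85], [-2.86, 2.86]. Speed limits (rad/s): [2.39, 2.39, 3.01, 3.01, 3.14, 3.14, 3.14].

INTERFACE

Orientations are given as a unit quaternion [w, x, y, z].
In Python, from rig import r, camera, ticket gives the robot as it stands. The module is installed in compiled form; this text tells all that it offers.
- The arm moves only by the shell command python3 -m creep 'ROWS' [FORCE]. ROWS is JSON, one flat list of numbers, 5 for each row, row after row: the opening, from 0 (shut) to 1 (fully open), then the shift along the tool's x, y, z in mm, then the turn about the tool's z in degrees. In form: [claw, dx, dy, dz, turn, claw, dx, dy, dz, turn, ...]. A call has 1 to 12 rows; each row is the pose to reach, as a shift and turn from the pose commanded when the call began, along the tool's axes at that moment; what a row does not reach only later rows make up. A row lasts 1/10 s, in which the tool goes at most 50 mm and 8.59 degrees, less where a joint would pass 70% of its speed; a pose out of reach is approached as far as the arm can. A call with a gripper value outside its range is refused whole. The fingers move at their own pace and stop on an object; FORCE is the grip in N (left out, the last holds). Time passes only in rows, so rows that repeat a pose let the fingers close. It gives the time, the measured TCP pose, the force, the opening and the grip force at its end, in the units of the state.
- r.observe(): the state, without advancing time (a new reading comes with each control period).
- camera(name): name is "side" or "top"; returns a dict with "pixels" (400x640x3 uint8, blue, green, red), "vfov" (degrees; the focal length in pixels is half the picture's height over the tangent of half this angle, whatever the lens; pixels are square), "cx", "cy" (the principal point, pixels), "R" (3x3) and "t" (3): a world point X has camera coordinates R X + t. Camera axes: x right, y down, z forward; pixel columns grow to the right and rows downward; lengths in m; the calibration is good to about 2 mm. A picture is of the moment at which its call begins. There is no depth.
- ticket.sign_off(): hands the job in; it is judged then, once.
The state is a dict: "time": time; "q": joint angles; "joint_velocities": joint speeds; "joint_torque": joint torques, N m; "ee_pos": TCP position; "tcp_rot": TCP orientation; "contact_force": force on the tool from outside, world axes, zero at the start; "moment": the same for the moment, N m; "opening": opening from 0.0 (shut) to 1.0 (fully open); "grip_force": force on a finger pad.
Only numpy, scipy, OpenCV 4.12 (cv2) and the standard library are available. Lean on these libraries where they do the work, as an engineer would, in place of code of your own. Each camera call takes 0.05 s, during which the arm holds its last target. There are 200 camera calls.

TASK

Nobody remembers which way the thread runs on the line trimmer head with the orange wing knob. Take hold of that knob and try it the usual way first, anticlockwise seen from above, until it comes hard up; then turn it clockwise about a fifth of a turn from there so that it is loose, and let go. Leave the blue knob of the other head as it is.

Things in the scene. Friction and masses are not known exactly. Their poses are not given: they have to be found in the camera images.
- orange_grip (a point): Centre of the orange wing knob's upright bar, on its turning axis, 145 mm above the bench. Bar: 60 mm long (point x), 14 mm thick (y), 30 mm tall (z up); pinch its thickness from above. It turns with the knob. Below: a 24 mm boss on the flat top, 120 mm above the bench, of a black trimmer head 100 mm across, fixed on a wooden cradle with a 28 cm aluminium shaft stub leading away.
- orange_knob (a joint): Turn of the orange knob in rad, growing clockwise seen from above. Turning anticlockwise from the start it comes to a solid stop, reading 0, after 9 to 20 degrees (it starts at 0.15 to 0.35). Clockwise it turns on with a steady light drag (about 0.12 N m) and stays where it is left; it can go to 1.7.
- blue_grip (a point): The same point on the blue wing knob of the second head, which is alike in shape and size and stands on the other side of the bench. Which head is on the left varies.
- blue_knob (a joint): Turn of the blue knob in rad, growing anticlockwise seen from above; it starts at 0, its tight stop, and turns with the same light drag of about 0.12 N m. To be left as it is.

How it is judged:
On the way, in this order (a step that is already met when the one before it is completed fails the run):
1. the orange knob has been tried anticlockwise, up against its stop (within 0.06 rad of it) (value of joint orange_knob below 0.06 rad), for 0.1 s.
2. the orange knob has been turned clockwise more than 0.8 rad from the stop (value of joint orange_knob above 0.8 rad), for 0.1 s.
At the end, for the whole second after the job is handed in: The orange knob rests more than 0.8 rad (46 degrees) clockwise of its stop, released and still, and the blue knob is within 0.15 rad of where it was (value of joint orange_knob above 0.8 rad and velocity of joint orange_knob between -0.05 and 0.05 rad/s and value of joint blue_knob below 0.15 rad); the robot touches nothing.
It fails at once if the blue knob is turned by more than 0.15 rad (value of joint blue_knob above 0.15 rad).
It also fails if it takes over 35 s, if anything falls off the work surface, if the arm or the gripper's body presses on something with over 40 N, if the wrist force passes 120 N, or if a joint passes its speed limit or range.

## Working session

There is one attempt and no reset: what is moved stays moved. The work goes in short steps, Python scripts to look and compute and a shell command to move; the robot and the scene stay as the last step left them, time stands still between calls to the robot, and variables do not carry over. Pictures are saved under pics/ and viewed, at most 10 in all, crops included, and the job is handed in when it is done.

```bash
mkdir -p pics; python3 - <<'E'
from rig import r,camera
import cv2
for n in("top","side"):
    c=camera(n); cv2.imwrite(f"pics/{n}0.png",c["pixels"]); print(n,c["vfov"],c["cx"],c["cy"],c["R"],c["t"])
s=r.observe();print(s)
E
```

```text
top 43.29537594514976 315.8826400731139 200.23163885269412 [[-0.01829943 -0.99982177 -0.00464361]
 [-0.99277775  0.01872087 -0.1184984 ]
 [ 0.11856421  0.00244162 -0.99294339]] [0.01529739 0.55369413 1.35957634]
side 48.83692664103181 321.7854425231575 201.69997647565296 [[ 0.87584866 -0.48232091  0.01598919]
 [-0.28472127 -0.54321041 -0.78984571]
 [ 0.3896446   0.68723285 -0.61309714]] [-0.46358635  0.27478662  0.73289182]
{'time': 0.1, 'q': array([-1.18819391,  0.41180279, -0.01272792,  1.59694555,  0.00561781,
        1.13430409, -0.08220299]), 'joint_velocities': array([ 0.00162219, -0.00124094,  0.00053324, -0.00187195,  0.00072796,
        0.00123786, -0.00205772]), 'joint_torque': array([ 2.64350994e-03, -6.01826477e+01,  6.84364345e-01, -3.00090981e+01,
        1.39907715e-02,  6.37984936e-03, -2.07359608e-05]), 'ee_pos': array([0.27214399, 0.56215133, 0.23055382]), 'tcp_rot': array([-1.04906893e-04,  2.23476298e-01,  9.74709104e-01, -7.04229720e-04]), 'contact_force': array([ 0.51282391, -0.24008065,  0.26876858]), 'moment': array([ 0.02024557,  0.01700003, -0.02358558]), 'grip_force': 0.0, 'opening': 0.9983884547643745}
```

View pics/top0.png

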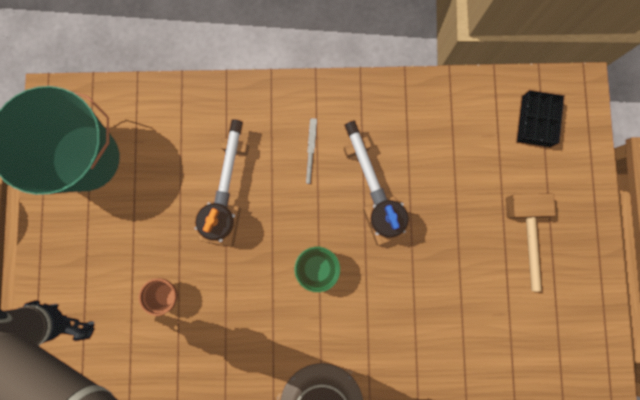

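View pics/side0.png

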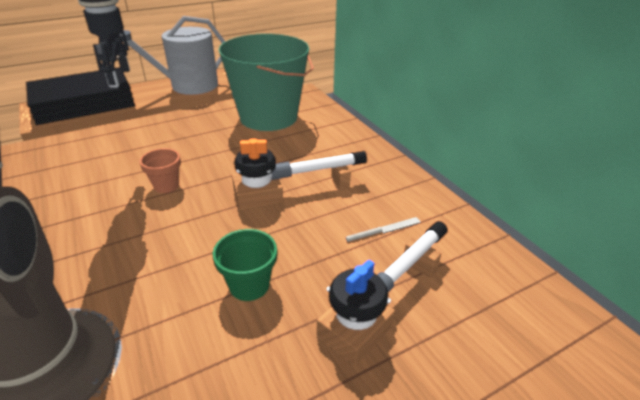

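The top view shows the orange knob at about (210,219) on the left head and the blue one at about (391,217). The side view shows orange at (254,149). I'll enlarge the orange knob in both.

```bash
python3 - <<'E'
import cv2,numpy as np
a=cv2.imread("pics/top0.png")[190:250,180:250];b=cv2.imread("pics/side0.png")[125:195,220:290]
a=cv2.resize(a,(400,343),interpolation=cv2.INTER_CUBIC) if 0 else cv2.resize(a,None,fx=5.6,fy=5.6,interpolation=cv2.INTER_CUBIC)
b=cv2.resize(b,None,fx=5.6,fy=5.6,interpolation=cv2.INTER_CUBIC)
o=np.zeros((400,790,3),np.uint8);o[:a.shape[0],:a.shape[1]]=a;o[:b.shape[0],396:396+b.shape[1]]=b
cv2.imwrite("pics/crop1.png",o)
for n in("top0","side0"):
    i=cv2.imread(f"pics/{n}.png");h=cv2.cvtColor(i,cv2.COLOR_BGR2HSV)
    m=((h[...,0]<16)&(h[...,1]>200)&(h[...,2]>190)).astype(np.uint8)
    k,l,s,c=cv2.connectedComponentsWithStats(m)
    for j in range(1,k):
        if s[j,4]>30: 
            p=np.argwhere(l==j)[:,::-1].astype(np.float32);print(n,s[j],c[j],cv2.minAreaRect(p))
E
```

```text
(no output)
```

View pics/crop1.png

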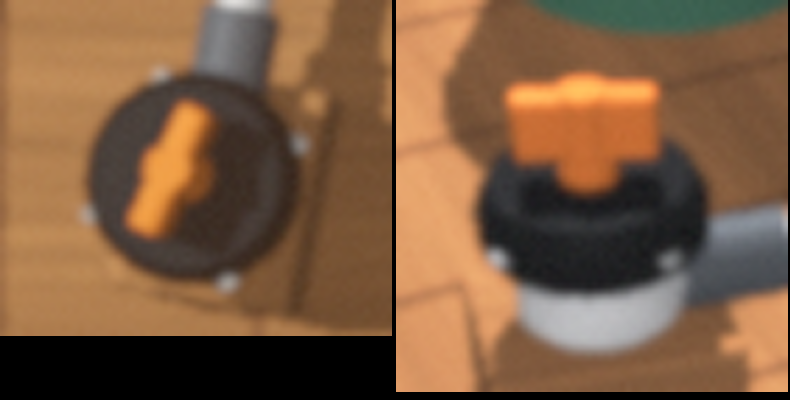

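The crop shows the orange bar's top face, in the top view running from (215.2,208.9) to (205.5,231.6) with its centre near (210.5,220). In the side view it runs from (239.8,141) to (266.6,140.7).

```bash
cat >h.py <<'E'
import numpy as np
C={"top":(43.29537594514976,315.8826,200.2316,[[-0.01829943,-0.99982177,-0.00464361],[-0.99277775,0.01872087,-0.1184984],[0.11856421,0.00244162,-0.99294339]],[0.01529739,0.55369413,1.35957634]),
"side":(48.83692664103181,321.7854,201.7,[[0.87584866,-0.48232091,0.01598919],[-0.28472127,-0.54321041,-0.78984571],[0.3896446,0.68723285,-0.61309714]],[-0.46358635,0.27478662,0.73289182])}
def at(n,u,v,z):
    vf,cx,cy,R,t=C[n];R=np.array(R);t=np.array(t);f=200/np.tan(np.radians(vf/2))
    o=-R.T@t;d=R.T@[(u-cx)/f,(v-cy)/f,1];return (o+d*(z-o[2])/d[2])
E
python3 - <<'E'
from h import *
from rig import r
T=[at("top",*p,.16) for p in((215.2,208.9),(205.5,231.6),(210.5,219.7))]
S=[at("side",*p,.16) for p in((239.8,141.1),(266.6,140.7),(253.75,140.3))]
for P in(T,S):
    d=P[0]-P[1];print(np.round(P,4).tolist(),"len",np.hypot(*d[:2]),"yaw",np.degrees(np.arctan2(d[1],d[0])))
print("disk",at("top",180+193/5.6,190+178/5.6,.12), "tool top", at("top",90,329,.23))
from scipy.spatial.transform import Rotation as Q
print(Q.from_quat(r.observe()["tcp_rot"],scalar_first=True).as_matrix().round(4))
E
```

```text
[[0.5216, 0.2574, 0.16], [0.4651, 0.2813, 0.16], [0.4947, 0.2691, 0.16]] len 0.06130042925096165 yaw -22.946324123944887
[[0.4678, 0.2844, 0.16], [0.5231, 0.258, 0.16], [0.4976, 0.2732, 0.16]] len 0.06128592177001776 yaw 154.45510439913826
disk [0.49245298 0.26730631 0.12      ] tool top [0.2414061  0.53038138 0.23      ]
[[-9.001e-01  4.356e-01 -5.000e-04]
 [ 4.356e-01  9.001e-01 -1.300e-03]
 [-1.000e-04 -1.400e-03 -1.000e+00]]
```

Both views agree: the centre is about (0.495, 0.270), the bar length measures 61 mm and the yaw is about -24°. First I'll move above it.

```bash
python3 -m creep '[1,-40,-20,0,0,1,-80,-40,0,0,1,-120,-61,0,0,1,-160,-81,0,0,1,-200,-101,0,0,1,-240,-122,0,-1,1,-280,-142,0,-2,1,-310,-157,0,-2,1,-328,-166,0,-2,1,-328,-166,0,-2,1,-328,-166,0,-2]' 40; python3 - <<'E'
from rig import r,camera
import cv2,numpy as np
o=[]
for n,(x,y) in(("top",(180,180)),("side",(210,80))):
    p=camera(n)["pixels"];o.append(cv2.resize(p[y:y+100,x:x+100],(395,395),interpolation=cv2.INTER_CUBIC))
cv2.imwrite("pics/c2.png",np.hstack(o));s=r.observe();print(s["time"],s["ee_pos"],s["tcp_rot"],s["q"],s["contact_force"],s["moment"])
E
```

```text
time: 1.2
ee_pos: [0.4949, 0.2703, 0.231]
tcp_rot: [-0.0, 0.207, 0.978, -0.0]
contact_force: [-1.0, 0.8, -0.7]
opening: 0.999
grip_force: 0.0
1.3 [0.49428845 0.27150731 0.23105374] [-4.15104304e-04  2.05530296e-01  9.78650661e-01  9.48056606e-05] [-0.68242564  0.30620607  0.11961062  1.75444997 -0.04152379  1.08380877
  0.60791288] [-0.66138534  0.43188699 -0.21355929] [-0.017591    0.02705837 -0.00994337]
```

View pics/c2.png

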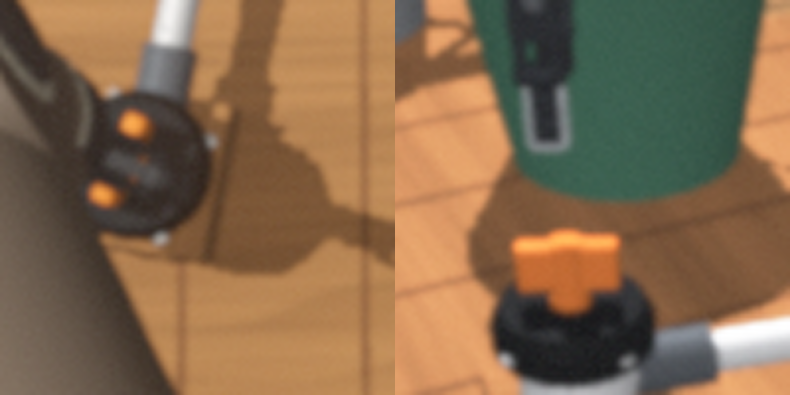

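The gripper stands over the knob with the bar between its fingers and in line. Next I'll descend and close.

```bash
python3 -m creep '[1,0,0,40,0,1,0,0,75,0,1,0,0,100,0,1,0,0,100,0,0,0,0,100,0,0,0,0,100,0,0,0,0,100,0,0,0,0,100,0,0,0,0,100,0,0,0,0,100,0]' 40; python3 - <<'E'
from rig import r,camera
import cv2,numpy as np
p=camera("side")["pixels"];cv2.imwrite("pics/c3.png",cv2.resize(p[90:190,200:320],(600,500),interpolation=cv2.INTER_CUBIC));s=r.observe();print(s)
E
```

```text
time: 2.3
ee_pos: [0.4959, 0.2708, 0.1325]
tcp_rot: [0.001, 0.206, 0.978, 0.001]
contact_force: [-0.3, 0.1, 5.5]
opening: 0.158
grip_force: 45.4
{'time': 2.35, 'q': array([-0.66975693,  0.41329135,  0.10916919,  1.85775624, -0.05756883,
        0.87142308,  0.62235082]), 'joint_velocities': array([-0.00077989, -0.00076527, -0.00080033,  0.00107841, -0.00271021,
       -0.00137864, -0.00218912]), 'joint_torque': array([  0.3662001 , -52.12275624,   2.45436296, -23.70126843,
         0.06842317,  -0.22590511,  -0.06868706]), 'ee_pos': array([0.49582299, 0.27080353, 0.13247489]), 'tcp_rot': array([6.62908937e-04, 2.06366250e-01, 9.78474230e-01, 8.43615888e-04]), 'contact_force': array([0.41399443, 0.02384788, 4.75417403]), 'moment': array([-0.04067094,  0.16162371,  0.11652438]), 'grip_force': 45.36088306456804, 'opening': 0.14952029342031964}
```

View pics/c3.png

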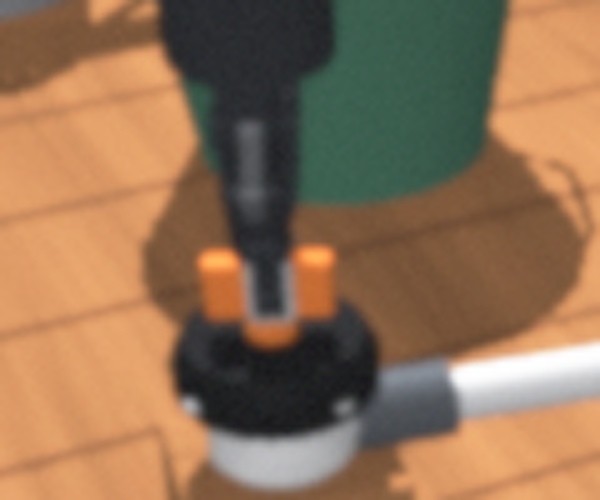

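The bar is gripped centrally, with the opening at about 13 mm. Now I'll turn it anticlockwise in steps, watching the moment.

```bash
cat >s.py <<'E'
from rig import r
from scipy.spatial.transform import Rotation as Q
import numpy as np
s=r.observe();m=Q.from_quat(s["tcp_rot"],scalar_first=True).as_matrix()
print(s["time"],"x-yaw",np.degrees(np.arctan2(m[1,0],m[0,0])).round(2),"Mz",s["moment"].round(2),"F",s["contact_force"].round(1),s["opening"].round(3),s["q"][6].round(3),s["ee_pos"].round(4))
E
python3 s.py; python3 -m creep '[0,0,0,0,-2,0,0,0,0,-4,0,0,0,0,-6,0,0,0,0,-8,0,0,0,0,-8]' 60 >/dev/null; python3 s.py
python3 -m creep '[0,0,0,0,-2,0,0,0,0,-4,0,0,0,0,-4]' >/dev/null; python3 s.py
```

```text
Traceback (most recent call last):
  File "s.py", line 5, in <module>
    print(s["time"],"x-yaw",np.degrees(np.arctan2(m[1,0],m[0,0])).round(2),"Mz",s["moment"].round(2),"F",s["contact_force"].round(1),s["opening"].round(3),s["q"][6].round(3),s["ee_pos"].round(4))
                                                                                                                                     ^^^^^^^^^^^^^^^^^^
AttributeError: 'float' object has no attribute 'round'
Traceback (most recent call last):
  File "s.py", line 5, in <module>
    print(s["time"],"x-yaw",np.degrees(np.arctan2(m[1,0],m[0,0])).round(2),"Mz",s["moment"].round(2),"F",s["contact_force"].round(1),s["opening"].round(3),s["q"][6].round(3),s["ee_pos"].round(4))
                                                                                                                                     ^^^^^^^^^^^^^^^^^^
AttributeError: 'float' object has no attribute 'round'
Traceback (most recent call last):
  File "s.py", line 5, in <module>
    print(s["time"],"x-yaw",np.degrees(np.arctan2(m[1,0],m[0,0])).round(2),"Mz",s["moment"].round(2),"F",s["contact_force"].round(1),s["opening"].round(3),s["q"][6].round(3),s["ee_pos"].round(4))
                                                                                                                                     ^^^^^^^^^^^^^^^^^^
AttributeError: 'float' object has no attribute 'round'
```

```bash
sed -i 's/s\["opening"\].round(3)/round(s["opening"],3)/' s.py; python3 s.py; python3 -m creep '[0,0,0,0,-2,0,0,0,0,-2]' >/dev/null; python3 s.py
```

```text
3.15 x-yaw 168.25 Mz [0.15 0.12 0.11] F [-1.4  0.3  5. ] 0.155 0.809 [0.4959 0.271  0.1325]
3.35 x-yaw 170.17 Mz [ 0.17  0.11 -0.49] F [-0.8  1.1  5.6] 0.151 0.84 [0.4959 0.271  0.1325]
```

```bash
python3 -m creep '[0,0,0,0,-2,0,0,0,0,-2]' >/dev/null; python3 s.py;  python3 -m creep '[0,0,0,0,-2,0,0,0,0,-2]' >/dev/null; python3 s.py
```

```text
3.55 x-yaw 172.05 Mz [ 0.28  0.21 -1.32] F [-0.5  1.6  5. ] 0.15 0.87 [0.496  0.271  0.1326]
3.75 x-yaw 173.96 Mz [ 0.37  0.31 -1.89] F [-1.4  2.2  5.7] 0.15 0.9 [0.4959 0.271  0.1326]
```

The reaction rises steadily from a tool yaw of about 169° to 1.9 N m, so the knob is hard against its stop after about 13°. Now I'll turn it clockwise.

```bash
python3 -m creep '[0,0,0,0,7,0,0,0,0,14,0,0,0,0,21,0,0,0,0,28,0,0,0,0,35,0,0,0,0,42,0,0,0,0,49,0,0,0,0,56,0,0,0,0,63,0,0,0,0,70,0,0,0,0,76,0,0,0,0,76]' >/dev/null; python3 s.py; python3 -m creep '[0,0,0,0,0,0,0,0,0,0]' >/dev/null; python3 s.py;python3 - <<'E'
from rig import camera
import cv2
p=camera("side")["pixels"];cv2.imwrite("pics/c4.png",cv2.resize(p[90:190,200:320],(600,500),interpolation=cv2.INTER_CUBIC))
E
```

```text
4.95 x-yaw 97.96 Mz [-0.5   0.82 -0.1 ] F [-3.4 -1.9 10.2] 0.152 -0.274 [0.4951 0.2703 0.1325]
5.15 x-yaw 98.15 Mz [-0.47  0.89 -0.1 ] F [-3.9 -2.   9.8] 0.153 -0.271 [0.4951 0.2703 0.1325]
```

View pics/c4.png

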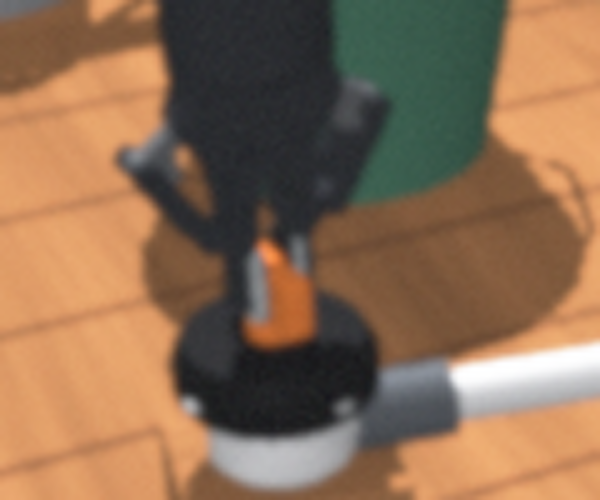

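The bar turned with the gripper and now points at the side camera, about 71° from the stop. I'll release it and lift.

```bash
python3 -m creep '[0.5,0,0,0,0,1,0,0,0,0,1,0,0,0,0,1,0,0,0,0,1,0,0,0,0,1,0,0,0,0,1,0,0,-20,0,1,0,0,-50,0,1,0,0,-80,0,1,0,0,-110,0,1,0,0,-110,0,1,0,0,-110,0]'; python3 s.py; python3 - <<'E'
from rig import camera
import cv2
p=camera("side")["pixels"];cv2.imwrite("pics/c5.png",p)
E
```

```text
time: 6.4
ee_pos: [0.4954, 0.2704, 0.2417]
tcp_rot: [0.0, 0.655, 0.756, 0.001]
contact_force: [0.4, -1.0, -0.5]
opening: 1.001
grip_force: 0.0
6.4 x-yaw 98.18 Mz [-0.02  0.03  0.01] F [ 0.4 -1.  -0.5] 1.001 -0.321 [0.4954 0.2704 0.2417]
```

View pics/c5.png

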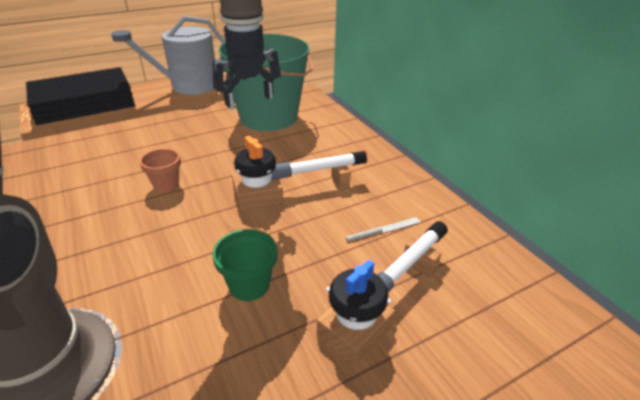

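The gripper is clear above the head. The orange bar at (254,149) is turned well round, and the blue knob at (361,277) is unchanged. I'll hand it in.

```bash
python3 -c "
from rig import ticket
print(ticket.sign_off())"
```

```text
the job is handed in; nothing more can be done
None
```

I turned the orange knob anticlockwise to its stop (about 13°), then about 71° clockwise, let go and lifted clear with the blue knob untouched; the job is handed in, but sign-off gave no verdict.

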